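Gauge the height of a resin specimen mount

TASK

Check the height of the smaller of the two round resin mounts on the dial gauge: stand it, polished face up, in the middle of the gauge's anvil, then raise the sprung spindle by the cap on top, swing the arm round over the anvil as far as its stop with the foot held clear above the mount, and lower the foot gently onto the middle of the mount so that the gauge reads its height. Do not let the spindle snap down at any time or press on it hard, and leave the larger mount and the loupe where they stand.

Things in the scene. Friction and masses are not known exactly. Their poses are not given: they have to be found in the camera images.
- mount_small: the smaller resin mount: dark green cylinder, diameter 25, height 15, small square polished metal section on top; origin at the centre of its underside, z up; loose on the worktop
- mount_large: the larger resin mount: same look, diameter 30, height 18; origin at the centre of its underside; to be left alone
- loupe: standing loupe, clear body with black rim, diameter 41, height 42; origin at the centre of its underside; to be left alone
- gauge: grey base plate of the dial gauge's stand, 170 (x) x 110 (y), top 27 above the worktop, fixed; origin at the centre of its underside; its -x end faces the robot. It carries the anvil near its -x end and a steel column 22 in diameter, 171 high, near its +x end
- anvil (a point): centre of the flat top of the round steel anvil, diameter 52, 35 above the worktop; at (-40, 0, 35) in the gauge's frame; its z is up
- column (a point): point on the column's axis, about which the arm swings, at the anvil's height: (60, 0, 35) in the gauge's frame
- gauge_arm (a joint): swing of the grey arm about the column: 0 = against its stop, with the foot exactly over the anvil's centre; grows as the arm is swung aside towards the gauge's +y (the robot's left), up to 1.75 rad; starts swung aside between 1.25 and 1.6. Friction holds it where it is left. From the column's axis to the spindle's axis are 100
- dial (a point): centre of the round dial at the arm's end, on the spindle's axis, 137 above the worktop; the dial's body is 58 in diameter and 30 deep, its top 166 above the worktop, its white face looks away from the column
- gauge_spindle (a joint): lift of the spindle in m = height of the foot's underside above the anvil's top (0 at the bottom of its travel, 0.030 at most). A spring pushes it down with about 2 N, so it falls if let go; the black hand on the dial shows the reading, one turn for 30 mm, upright at 0
- cap (a point): the spindle's lifting cap above the dial: vertical knurled steel cylinder, diameter 16, 26 long; this point is on its axis, 11 below its top and 15 above its bottom; 160 above the foot's underside. There are 14 mm between the cap's bottom and the dial's top when the spindle is down. The cap does not turn in the arm
- foot: flat steel foot at the spindle's lower end, diameter 10; origin at the centre of its underside

How it is judged (in metres and radians):
On the way:
1. the smaller mount stands upright on the anvil and has been let go, the arm still swung aside (horizontal distance between mount_small and anvil below 0.01 m and z of mount_small in the frame of anvil between -0.003 and 0.003 m and angle between mount_small's own z axis and vertical below 0.1 rad and contact force between the fingers and mount_small below 0.05 N and value of joint gauge_arm above 0.5 rad), for 0.2 s.
At the end, for the whole second after the job is handed in: the smaller mount stands upright (within 4 degrees) and still on the anvil, its centre within 10 mm of the anvil's; the arm is within 0.08 rad of its stop; the foot rests on the mount by its spring (over 0.5 N), within 9 mm of the mount's centre, and the spindle reads 13.5 to 16.5 mm (horizontal distance between mount_small and anvil below 0.01 m and angle between mount_small's own z axis and vertical below 0.07 rad and value of joint gauge_arm below 0.08 rad and horizontal distance between foot and mount_small below 0.009 m and value of joint gauge_spindle between 0.0135 and 0.0165 m and contact force between foot and mount_small above 0.5 N and linear speed of mount_small below 0.01 m/s); the robot touches nothing.
It fails at once if the spindle snaps down (faster than 0.28 m/s, as it does when let go some 8 mm above the mount) (velocity of joint gauge_spindle below -0.28 m/s).
It fails at once if the foot presses on the mount with more than 40 N (contact force between foot and mount_small above 40 N).
It fails at once if the foot touches the mount while the arm is more than 0.1 rad from its stop (contact force between foot and mount_small above 0.2 N and value of joint gauge_arm above 0.1 rad).
It fails at once if the larger mount is moved by more than 15 mm (distance of mount_large from where it was at the start of the episode above 0.015 m).
It fails at once if the loupe is moved by more than 15 mm (distance of loupe from where it was at the start of the episode above 0.015 m).
It also fails if it takes over 53 s, if anything falls off the work surface, if the arm or the gripper's body presses on something with over 40 N, if the wrist force passes 120 N, or if a joint passes its speed limit or range.

ROBOT

A 6-joint arm with a two-finger parallel gripper is mounted at the origin on a cart in front of the work surface, level with it; the furniture and walls round the work are solid. World frame = base frame: x ahead of the robot, y to its left, z up, the work surface at z = 0. Lengths are in m, angles in degrees, forces in N, time in s.
With the tool pointing down it reaches from about 0.225 to 0.725 m from the base axis. Payload 3.1 kg.
Tool frame: the origin (TCP) lies midway between the tips of the shut fingers; the grasp point (between the pads) lies r.grasp_offset behind it (r.grasp_offset is the distance from the TCP to the grasp point, in m); z points along the fingers, y is the line along which they close (so a half turn about z gives the same grasp; the last joint's range is limited). The gripper opens to 85 mm and grips with 20 to 120 N. Pads are 22 mm wide; open, the fingers measure 114 mm over their backs; the gripper's body (76 mm by 85 mm) begins 54 mm behind the grasp point. The pads swing forward as they close: fully open they stand 13 mm farther back than shut.
Start: joints at [68.365, 2.75, 5.684, 92.934, 0, 82.678], TCP at [0.13, 0.509, 0.231] pointing down, gripper open.
Joint ranges: [-166.93, 166.93], [-56.73, 111.36], [-69.38, 81.34], [-121.58, 131.49], [-85.45, 84.26], [-180, 180]. Speed limits (degrees/s): [159.86, 159.86, 180, 180, 180, 180].

INTERFACE

Orientations are given as a 3x3 rotation matrix whose columns are the frame's x, y, z axes.
In Python, from station import r gives the robot as it stands. The module is installed in compiled form; this text tells all that it offers.
- The arm moves only by the tool servo_tool, never from a script. Its argument "rows" is a list of rows, each an object with "linear": the shift along the tool's x, y, z normalised to -1 to 1, where 1 is 0.03 m, a list of three; "turn": the turn about the tool's z normalised to -1 to 1, where 1 is 0.08 rad. A call has 1 to 12 rows; each row shifts and turns the commanded pose from where the row before left it, along the tool's axes as they then stand; what a row does not reach is not made up. A row lasts 1/8 s, in which the tool goes at most 62.5 mm and 10.7 degrees, less where a joint would pass 70% of its speed; a pose out of reach is approached as far as the arm can. A call with a number of a shift or a turn outside -1 to 1 is refused whole. A call with a gripper value outside its range is refused whole. "hand" is the opening, from 0 (shut) to 1 (fully open), set as the call begins (left out, the last holds). The fingers move at their own pace and stop on an object; "newtons" is the grip in N (left out, the last holds). Time passes only in rows, so rows that do not move let the fingers close. It gives the time, the measured TCP pose, the force, the opening and the grip force at its end, in the units of the state.
- r.read_state(): the state, without advancing time (a new reading comes with each control period).
- r.camera(name): name is "side" or "top"; returns the picture (480x640x3 uint8, red, green, blue); there is no depth.
- r.get_calibration(name): a dict with "fx", "fy", "cx", "cy" (pixels), "cam_to_world" (4x4, takes a point from camera to world coordinates). Camera axes: x right, y up, looking along -z (the intrinsics and any distortion apply to the point x, -y, -z); pixel columns grow to the right and rows downward; lengths in m; the calibration is good to about 2 mm. A picture is of the moment at which its call begins. get_calibration takes no time and is no camera call.
- r.finish_job(): hands the job in; it is judged then, once.
Trained networks look in the newest picture that a camera, given by its name, has taken for a name from the list of things; names that differ only in an ending like _2 or _b are one class to them, and where a whole thing is asked for, a point or a joint stands for the part that bears it (a point fixed in the world has none). Each returns a list of dicts, best first, with "conf" (0 to 1); they miss things now and then, are a little off and sometimes report something else, mostly with a low value. They report only what shows in the picture. A call takes as long as a camera call.
- r.silhouettes(camera, target): "pixels" (480x640 bool, what is visible of it) and "centre" ([column, row] in pixels, amid what is visible of it).
- r.place_of(camera, target): "centre" ([column, row] in pixels: a listed point, or the origin of a listed thing).
The state is a dict: "time_s": time; "joints": joint angles; "joint_velocities": joint speeds; "joint_efforts": joint torques, N m; "ee_pos": TCP position; "orientation": TCP orientation; "contact_force": force on the tool from outside, world axes, zero at the start; "ft_torque": the same for the moment, N m; "finger_gap": finger opening in m; "finger_force": force on a finger pad.
Only numpy, scipy, OpenCV 4.12 (cv2) and the standard library are available. Lean on these libraries where they do the work, as an engineer would, in place of code of your own. Each camera call takes 0.05 s, during which the arm holds its last target. There are 200 camera calls.

## Working session

There is one attempt and no reset: what is moved stays moved. The work goes in short steps, Python scripts to look and compute and a tool call to move; the robot and the scene stay as the last step left them, time stands still between calls to the robot, and variables do not carry over. Pictures are saved under pics/ and viewed, at most 14 in all, crops included, and the job is handed in when it is done.

Besides the shell and the picture viewer there is one more tool, called as name([rows], argument=value, ...), one row to a line, values as JSON. servo_tool: Moves the arm, as the interface text tells. Its arguments: {"type":"object","properties":{"rows":{"type":"array"},"hand":{"type":"number"},"newtons":{"type":"number"}},"required":["rows"]}

```bash
mkdir -p pics; cat > h.py <<'E'
import numpy as np, cv2
from station import r
def ray(cam,px):
    c=r.get_calibration(cam); M=np.array(c["cam_to_world"])
    d=np.array([(px[0]-c["cx"])/c["fx"],-(px[1]-c["cy"])/c["fy"],-1.])
    return M[:3,3],M[:3,:3]@d
def at_z(cam,px,z):
    o,d=ray(cam,px); return o+d*(z-o[2])/d[2]
def proj(cam,p):
    c=r.get_calibration(cam); M=np.linalg.inv(np.array(c["cam_to_world"]))
    q=M[:3,:3]@np.array(p)+M[:3,3]
    return np.array([c["cx"]-c["fx"]*q[0]/q[2],c["cy"]+c["fy"]*q[1]/q[2]])
def tri(pa,pb):
    o1,d1=ray("top",pa);o2,d2=ray("side",pb)
    s=np.linalg.lstsq(np.c_[d1,-d2],o2-o1,rcond=None)[0]
    a,b=o1+d1*s[0],o2+d2*s[1]; return (a+b)/2,np.linalg.norm(a-b)
def save(cam,n):
    im=r.camera(cam); cv2.imwrite(f"pics/{n}.png",im[:,:,::-1]); return im
E
python3 - <<'E'
from h import *
np.set_printoptions(precision=4,suppress=True)
s=r.read_state();print(s["time_s"],s["ee_pos"],s["orientation"],s["finger_gap"],r.grasp_offset)
for c in("top","side"):
    save(c,c+"0");k=r.get_calibration(c);print(c,{x:k[x] for x in k if x!="cam_to_world"},np.array(k["cam_to_world"]))
    for n in("mount_small","mount_large","loupe","gauge","anvil","column","dial","cap","foot"):
        print(c,n,[(np.round(d["centre"],1),round(d["conf"],2)) for d in r.place_of(c,n)[:3]])
print(r.read_state()["time_s"])
E
```

```text
0.0 [0.1296 0.5081 0.2301] [[-0.969   0.2472 -0.0009]
 [ 0.2472  0.969  -0.0022]
 [ 0.0003 -0.0023 -1.    ]] 0.08523200308609769 0.0187
top {'fx': 441.403843139256, 'fy': 441.403843139256, 'cx': 315.3471558441685, 'cy': 241.6651347842081} [[-0.0139  0.9973 -0.0724  0.4502]
 [-0.9999 -0.0145 -0.0079 -0.0923]
 [-0.0089  0.0723  0.9973  0.9804]
 [ 0.      0.      0.      1.    ]]
top mount_small [(array([398.4, 224.2]), 0.54)]
top mount_large [(array([329.3, 259.3]), 0.42), (array([248.6, 243.8]), 0.23)]
top loupe [(array([400.9, 275.6]), 0.69), (array([240.7, 214.4]), 0.45)]
top gauge [(array([246.5, 245.5]), 0.72)]
top anvil [(array([248.4, 258.5]), 0.84)]
top column [(array([241.7, 214.9]), 0.59), (array([331. , 257.1]), 0.5)]
top dial [(array([180.4, 216.9]), 0.81)]
top cap [(array([168.4, 212.8]), 0.63)]
top foot []
side {'fx': 486.37862888805915, 'fy': 486.37862888805915, 'cx': 317.70244260962266, 'cy': 238.7448100242219} [[ 0.9188  0.2143 -0.3314  0.2478]
 [-0.3939  0.4464 -0.8035 -0.7849]
 [-0.0243  0.8688  0.4946  0.5682]
 [ 0.      0.      0.      1.    ]]
side mount_small [(array([378. , 357.9]), 0.67)]
side mount_large [(array([299.6, 321.2]), 0.81)]
side loupe [(array([313.7, 382.4]), 0.58)]
side gauge [(array([282.4, 262.6]), 0.97), (array([314.3, 378.3]), 0.69), (array([379.9, 358.7]), 0.42)]
side anvil [(array([270.5, 256.6]), 0.85)]
side column [(array([308.8, 242.9]), 0.9), (array([313.1, 381.5]), 0.29)]
side dial [(array([283.3, 187.6]), 0.65)]
side cap [(array([281.4, 162.2]), 0.46)]
side foot []
1.0
```

View pics/top0.png

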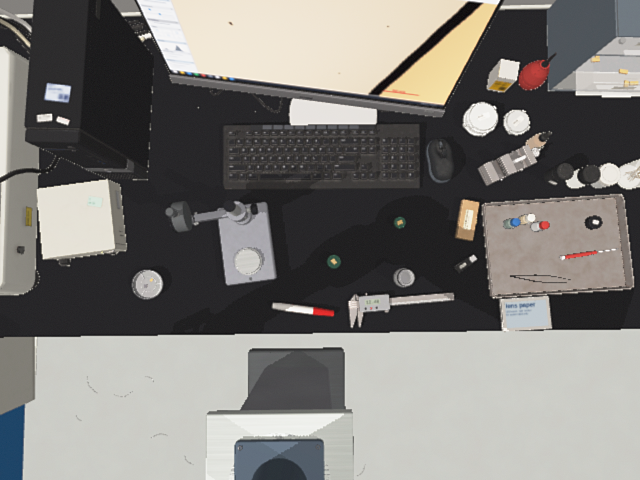

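View pics/side0.png

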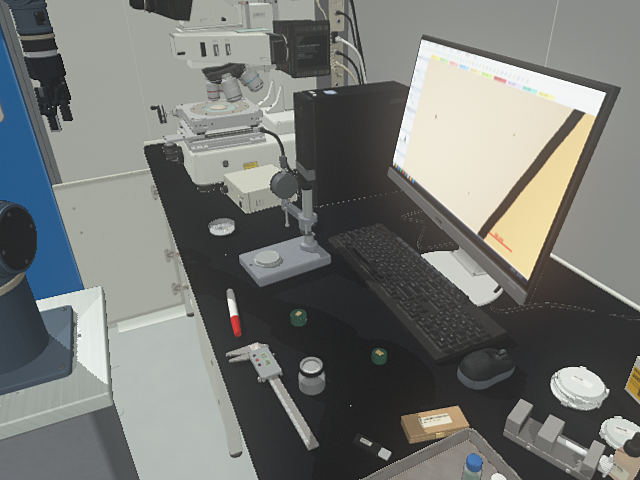

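```bash
python3 - <<'E'
from h import *
np.set_printoptions(precision=4,suppress=True)
T={"mount_small":((398.4,224.2),(378,357.9),0),"mount_large":((329.3,259.3),(299.6,321.2),0),"loupe":((400.9,275.6),(313.7,382.4),0),"gauge":((246.5,245.5),(282.4,262.6),0),"anvil":((248.4,258.5),(270.5,256.6),.035),"column":((241.7,214.9),(308.8,242.9),.035),"dial":((180.4,216.9),(283.3,187.6),.137),"cap":((168.4,212.8),(281.4,162.2),.195)}
for n,(a,b,z) in T.items():
    p,e=tri(a,b);print(n,at_z("top",a,z),at_z("side",b,z),p,round(e,4))
E
```

```text
mount_small [ 0.5577 -0.2702  0.    ] [ 0.5619 -0.2689  0.    ] [ 0.559  -0.2705  0.0022] 0.0033
mount_large [ 0.4817 -0.1149  0.    ] [ 0.479  -0.1268  0.    ] [ 0.4825 -0.1153 -0.0098] 0.0011
loupe [ 0.4434 -0.2726  0.    ] [ 0.4449 -0.2743  0.    ] [ 0.4443 -0.2731 -0.0011] 0.002
gauge [0.515 0.069 0.   ] [0.5175 0.0748 0.    ] [0.5151 0.0682 0.0044] 0.0007
anvil [0.4847 0.0593 0.035 ] [0.4862 0.0546 0.035 ] [0.4861 0.0593 0.0323] 0.0027
column [0.5791 0.0735 0.035 ] [0.5802 0.0728 0.035 ] [0.5797 0.0733 0.0347] 0.0013
dial [0.5631 0.174  0.137 ] [0.558  0.1582 0.137 ] [0.5642 0.1767 0.1285] 0.0001
cap [0.5631 0.1774 0.195 ] [0.5586 0.1616 0.195 ] [0.5643 0.1798 0.1879] 0.0004
```

The top view shows the small mount at (400,223), the large one at (334,261), the loupe at (404,277), the anvil at (249,262), and the dial swung aside at (180,215). The side view agrees: small mount (379,355), large mount (298,317), loupe (312,375). Next I'll check the sizes and refine with silhouettes.

```bash
python3 - <<'E'
from h import *
np.set_printoptions(precision=4,suppress=True)
S={}
for c in("top","side"):
    for n,h in(("mount_small",.0075),("mount_large",.009),("anvil",.035),("gauge",.02)):
        for d in r.silhouettes(c,n)[:2]:
            m=d["pixels"];ys,xs=np.nonzero(m)
            bb=(xs.min(),xs.max(),ys.min(),ys.max())
            mid=((bb[0]+bb[1])/2,(bb[2]+bb[3])/2)
            print(c,n,round(d["conf"],2),m.sum(),bb,at_z(c,mid,h),at_z(c,(xs.mean(),ys.mean()),h))
im=cv2.imread("pics/top0.png")
a=cv2.resize(im[190:290,150:290],None,fx=4,fy=4,interpolation=cv2.INTER_CUBIC)
b=cv2.resize(cv2.imread("pics/side0.png")[150:290,210:350],None,fx=4,fy=4,interpolation=cv2.INTER_CUBIC)
cv2.imwrite("pics/topc.png",a);cv2.imwrite("pics/sidec.png",b)
E
```

```text
top mount_small 0.54 111 (np.int64(394), np.int64(405), np.int64(217), np.int64(228)) [ 0.5606 -0.2714  0.0075] [ 0.5616 -0.2716  0.0075]
top mount_large 0.65 157 (np.int64(327), np.int64(340), np.int64(255), np.int64(268)) [ 0.4764 -0.1239  0.009 ] [ 0.4765 -0.1233  0.009 ]
top anvil 0.63 5094 (np.int64(166), np.int64(278), np.int64(200), np.int64(284)) [0.521  0.1161 0.035 ] [0.5309 0.088  0.035 ]
top gauge 0.9 4938 (np.int64(166), np.int64(276), np.int64(200), np.int64(284)) [0.5222 0.1215 0.02  ] [0.5319 0.0906 0.02  ]
side mount_small 0.77 232 (np.int64(371), np.int64(387), np.int64(347), np.int64(363)) [ 0.5625 -0.2705  0.0075] [ 0.5618 -0.2708  0.0075]
side mount_large 0.66 275 (np.int64(290), np.int64(307), np.int64(308), np.int64(326)) [ 0.4778 -0.1253  0.009 ] [ 0.4773 -0.1249  0.009 ]
side anvil 0.59 4593 (np.int64(239), np.int64(330), np.int64(155), np.int64(286)) [0.5682 0.1962 0.035 ] [0.5482 0.118  0.035 ]
side gauge 0.75 4668 (np.int64(239), np.int64(330), np.int64(155), np.int64(286)) [0.5773 0.2238 0.02  ] [0.5582 0.1458 0.02  ]
```

View pics/topc.png

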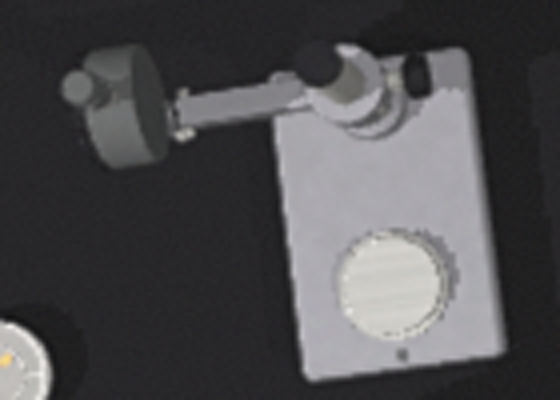

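View pics/sidec.png

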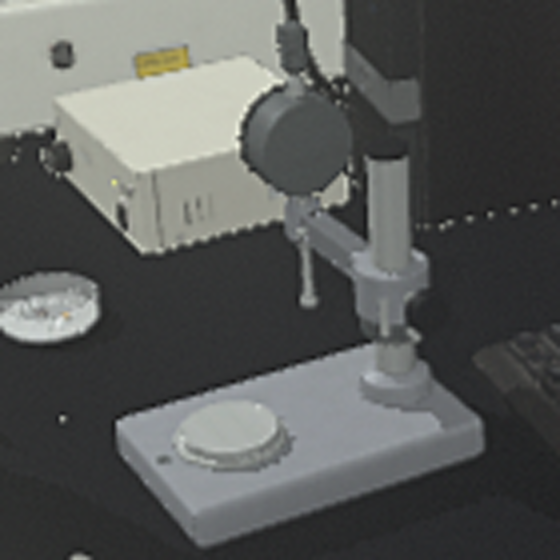

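The crops show the anvil centre at about (247.4,260.9) top and (267.2,258.0) side, with the cap at (169.4,211.6) top and (282.4,161.1) side. The foot is at (286.9,225.1) in the side view. I'll combine these.

```bash
python3 - <<'E'
from h import *
np.set_printoptions(precision=4,suppress=True)
f=lambda x,y:(x/4-.4+150,y/4-.4+190)
g=lambda x,y:(x/4-.4+210,y/4-.4+150)
print("anvil",at_z("top",f(391,285),.035),at_z("side",g(230,433),.035),tri(f(391,285),g(230,433)))
bl,br,tr=[at_z("top",f(*p),.027) for p in((305,380),(504,353),(467,48))]
print(bl,br,tr,np.linalg.norm(bl-br),np.linalg.norm(br-tr),np.degrees(np.arctan2(*(tr-br)[[1,0]])),np.degrees(np.arctan2(*(br-bl)[[1,0]]))+90)
v=at_z("top",f(305,380),.027);print("centre",(bl+tr)/2)
sl,sf,sr=[at_z("side",g(*p),.027) for p in((118,425),(204,523),(483,435))]
print("side corners",sl,sf,sr,np.linalg.norm(sl-sf),np.linalg.norm(sr-sf),np.degrees(np.arctan2(*(sr-sf)[[1,0]])),"centre",(sl+sr)/2)
print("cap",at_z("top",f(79,88),.206),at_z("side",g(291,46),.193),tri(f(82,88),g(291,46)))
print("foot",at_z("side",g(309,302),.036), "coltop", at_z("top",f(320,65),.198))
E
```

```text
anvil [0.4797 0.0616 0.035 ] [0.4782 0.053  0.035 ] (array([0.4803, 0.0624, 0.0291]), np.float64(0.0008633964341529082))
[0.4295 0.1094 0.027 ] [0.4425 0.002  0.027 ] [0.6086 0.021  0.027 ] 0.10815471897671136 0.16720432919865963 6.517285970708877 6.910765210747101
centre [0.519  0.0652 0.027 ]
side corners [0.4298 0.0991 0.027 ] [ 0.4439 -0.0091  0.027 ] [0.6015 0.0063 0.027 ] 0.10908237321822828 0.1583738369801915 5.566118737832677 centre [0.5157 0.0527 0.027 ]
cap [0.5636 0.172  0.206 ] [0.5643 0.1721 0.193 ] (array([0.5656, 0.1755, 0.1917]), np.float64(0.0002110650879171639))
foot [0.5647 0.17   0.036 ] coltop [0.5735 0.0666 0.198 ]
```

Fused estimates:
- Gauge yaw is about 6.7°.
- Anvil (0.480, 0.0605) and column (0.5786, 0.0722).
- Cap (0.564, 0.172), at radius 0.101 with the arm at 1.54 rad. Both agree with the given values.
- Small mount (0.5613, -0.271).

Moving over the small mount.

servo_tool([
  {"linear":[-0.85,-0.9,0]},
  {"linear":[-0.85,-0.9,0]},
  {"linear":[-0.85,-0.9,0]},
  {"linear":[-0.85,-0.9,0]},
  {"linear":[-0.85,-0.9,0]},
  {"linear":[-0.85,-0.9,0]},
  {"linear":[-0.85,-0.9,0]},
  {"linear":[-0.85,-0.9,0]},
  {"linear":[-0.85,-0.9,0]},
  {"linear":[-0.85,-0.9,0]},
  {"linear":[-0.85,-0.9,0]},
  {"linear":[-0.85,-0.9,0]},
], hand=1)

```text
schema error: expected keys linear, turn
```

servo_tool([
  {"linear":[-0.85,-0.9,0]},
  {"linear":[-0.85,-0.9,0]},
  {"linear":[-0.85,-0.9,0]},
  {"linear":[-0.85,-0.9,0]},
  {"linear":[-0.85,-0.9,0.3]},
  {"linear":[-0.85,-0.9,0.3]},
  {"linear":[-0.85,-0.9,0.4]},
  {"linear":[-0.85,-0.9,0.5]},
  {"linear":[-0.85,-0.9,0.5]},
  {"linear":[-0.85,-0.9,0.5]},
  {"linear":[-0.85,-0.9,0.5]},
  {"linear":[-0.85,-0.9,0.3]},
])

```text
schema error: expected keys linear, turn
```

servo_tool([
  {"linear":[0,0,0.3]},
  {"linear":[0,0,0]},
])

```text
schema error: expected keys linear, turn
```

servo_tool([
  {"linear":[-0.85,-0.9,0],"turn":0},
  {"linear":[-0.85,-0.9,0],"turn":0},
  {"linear":[-0.85,-0.9,0],"turn":0},
  {"linear":[-0.85,-0.9,0],"turn":0},
  {"linear":[-0.85,-0.9,0],"turn":0},
  {"linear":[-0.85,-0.9,0],"turn":0},
  {"linear":[-0.85,-0.9,0],"turn":0},
  {"linear":[-0.85,-0.9,0],"turn":0},
  {"linear":[-0.85,-0.9,0],"turn":0},
  {"linear":[-0.85,-0.9,0],"turn":0},
  {"linear":[-0.85,-0.9,0],"turn":0},
  {"linear":[-0.85,-0.9,0],"turn":0},
], hand=1)

```text
time_s: 2.9
ee_pos: [0.3467, 0.118, 0.2315]
orientation: [[-0.969, 0.247, 0.001], [0.247, 0.969, 0.0], [-0.001, 0.0, -1.0]]
contact_force: [0.9, 0.4, -0.3]
finger_gap: 0.0854
finger_force: 0.0
```

servo_tool([
  {"linear":[-0.85,-0.9,0],"turn":0},
  {"linear":[-0.85,-0.9,0],"turn":0},
  {"linear":[-0.85,-0.9,0],"turn":0},
  {"linear":[-0.85,-0.9,0],"turn":0},
  {"linear":[-0.85,-0.9,0.3],"turn":0},
  {"linear":[-0.85,-0.9,0.4],"turn":0},
  {"linear":[-0.85,-0.9,0.5],"turn":0},
  {"linear":[-0.85,-0.9,0.5],"turn":0},
  {"linear":[-0.85,-0.9,0.5],"turn":0},
  {"linear":[-0.85,-0.9,0.6],"turn":0},
  {"linear":[-0.85,-0.9,0.5],"turn":0},
  {"linear":[-0.84,-0.9,0.2],"turn":0},
])

```text
time_s: 4.4
ee_pos: [0.5622, -0.2711, 0.1247]
orientation: [[-0.969, 0.247, -0.002], [0.247, 0.969, 0.001], [0.002, 0.001, -1.0]]
contact_force: [0.2, -0.4, 0.3]
finger_gap: 0.0854
finger_force: 0.0
```

servo_tool([
  {"linear":[0,0,0],"turn":0},
])

```text
time_s: 4.53
ee_pos: [0.5622, -0.2723, 0.1242]
orientation: [[-0.968, 0.25, -0.002], [0.25, 0.968, 0.001], [0.002, 0.0, -1.0]]
contact_force: [-0.5, 0.9, -0.2]
finger_gap: 0.0855
finger_force: 0.0
```

```bash
python3 - <<'E'
from h import *
np.set_printoptions(precision=4,suppress=True)
a=save("side","side1")
for d in r.place_of("side","mount_small")[:2]: print(d["conf"],at_z("side",d["centre"],0))
c=proj("side",(.5613,-.271,.03)).astype(int);print(c)
x0=c[0]-70;y0=c[1]-90
cv2.imwrite("pics/s1c.png",cv2.resize(a[y0:y0+140,x0:x0+140,::-1],None,fx=4,fy=4,interpolation=cv2.INTER_CUBIC))
E
```

```text
0.75 [ 0.5604 -0.2689  0.    ]
[379 344]
```

View pics/s1c.png

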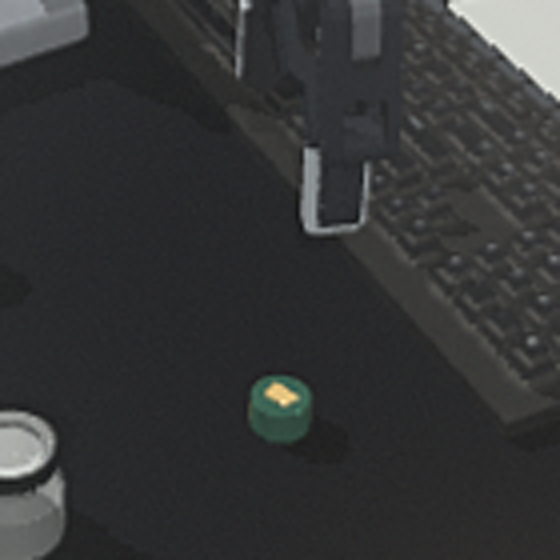

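The mount stands upright below the open fingers, with the loupe well clear. Descending.

servo_tool([
  {"linear":[0.05,0.05,0.8],"turn":0},
  {"linear":[0,0,0.8],"turn":0},
  {"linear":[0,0,0.8],"turn":0},
  {"linear":[0,0,0.7],"turn":0},
  {"linear":[0,0,0.5],"turn":0},
  {"linear":[0,0,0.3],"turn":0},
  {"linear":[0,0,0.1],"turn":0},
  {"linear":[0,0,0],"turn":0},
])

```text
time_s: 5.62
ee_pos: [0.5616, -0.2687, 0.0069]
orientation: [[-0.969, 0.247, 0.001], [0.247, 0.969, -0.0], [-0.001, -0.0, -1.0]]
contact_force: [-0.3, -0.9, -0.4]
finger_gap: 0.0853
finger_force: 0.0
```

servo_tool([
  {"linear":[0,0,0],"turn":0},
  {"linear":[0,0,0],"turn":0},
  {"linear":[0,0,0],"turn":0},
  {"linear":[0,0,0],"turn":0},
  {"linear":[0,0,0],"turn":0},
  {"linear":[0,0,0],"turn":0},
], hand=0.2, newtons=30)

```text
time_s: 6.38
ee_pos: [0.5615, -0.2688, 0.0067]
orientation: [[-0.969, 0.247, 0.001], [0.247, 0.969, -0.0], [-0.001, -0.0, -1.0]]
contact_force: [-0.1, 0.5, 2.1]
finger_gap: 0.0231
finger_force: 29.6
```

The grip sits rather high at z=6.7 mm, so I'll reopen, lower 4 mm, and regrip for more pad contact.

servo_tool([
  {"linear":[0,0,0],"turn":0},
  {"linear":[0,0,0],"turn":0},
  {"linear":[0,0,0.13],"turn":0},
  {"linear":[0,0,0],"turn":0},
], hand=0.5)

```text
time_s: 6.88
ee_pos: [0.5607, -0.2683, 0.0016]
orientation: [[-0.969, 0.247, -0.001], [0.247, 0.969, 0.001], [0.001, 0.0, -1.0]]
contact_force: [-0.4, -0.1, 0.3]
finger_gap: 0.0426
finger_force: 0.0
```

servo_tool([
  {"linear":[0,0,0],"turn":0},
  {"linear":[0,0,0],"turn":0},
  {"linear":[0,0,0],"turn":0},
  {"linear":[0,0,0],"turn":0},
], hand=0.2, newtons=35)

```text
time_s: 7.38
ee_pos: [0.5612, -0.2686, 0.0024]
orientation: [[-0.969, 0.247, -0.0], [0.247, 0.969, 0.0], [0.0, 0.0, -1.0]]
contact_force: [-0.3, -0.5, -0.9]
finger_gap: 0.0228
finger_force: 34.3
```

servo_tool([
  {"linear":[0,0,-0.3],"turn":0},
  {"linear":[0,0,-0.8],"turn":0},
  {"linear":[0,0,-0.9],"turn":0},
  {"linear":[0,0,0],"turn":0},
])

```text
time_s: 7.88
ee_pos: [0.5636, -0.27, 0.0663]
orientation: [[-0.969, 0.247, 0.006], [0.247, 0.969, -0.004], [-0.007, -0.002, -1.0]]
contact_force: [1.3, -0.6, 0.4]
finger_gap: 0.023
finger_force: 34.3
```

```bash
python3 - <<'E'
from h import *
a=save("side","side2");s=r.read_state();p=s["ee_pos"];print(p,s["finger_gap"],s["contact_force"])
c=proj("side",p).astype(int);print(c,proj("side",(.5615,-.2688,p[2]-.004)))
cv2.imwrite("pics/s2c.png",cv2.resize(a[c[1]-40:c[1]+40,c[0]-50:c[0]+50,::-1],None,fx=6,fy=6,interpolation=cv2.INTER_CUBIC))
E
```

```text
[ 0.56245482 -0.26933556  0.06415178] 0.023231556706341777 [ 0.12530498  0.172642   -0.84600054]
[379 327] [379.16686632 329.53977019]
```

View pics/s2c.png

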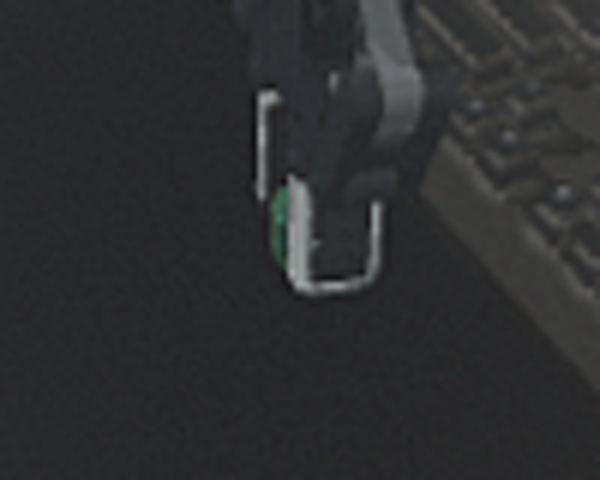

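The mount is held upright between the pads, its green side showing at about (379,328). Carrying it to above the anvil.

servo_tool([
  {"linear":[0.45,0.83,-0.4],"turn":0},
  {"linear":[0.45,0.83,-0.4],"turn":0},
  {"linear":[0.45,0.83,-0.4],"turn":0},
  {"linear":[0.45,0.83,0],"turn":0},
  {"linear":[0.45,0.83,0],"turn":0},
  {"linear":[0.45,0.83,0],"turn":0},
  {"linear":[0.45,0.83,0],"turn":0},
  {"linear":[0.45,0.83,0],"turn":0},
  {"linear":[0.45,0.83,0],"turn":0},
  {"linear":[0.45,0.83,0],"turn":0},
  {"linear":[0.45,0.83,0],"turn":0},
  {"linear":[0.45,0.83,0],"turn":0},
])

```text
time_s: 9.43
ee_pos: [0.4767, 0.0619, 0.0967]
orientation: [[-0.969, 0.247, -0.003], [0.247, 0.969, 0.0], [0.003, -0.001, -1.0]]
contact_force: [-0.8, -0.1, -1.0]
finger_gap: 0.023
finger_force: 34.3
```

servo_tool([
  {"linear":[0,0,0],"turn":0},
  {"linear":[0,0,0],"turn":0},
])

```text
time_s: 9.68
ee_pos: [0.4777, 0.0606, 0.0974]
orientation: [[-0.969, 0.247, -0.001], [0.247, 0.969, -0.001], [0.001, -0.001, -1.0]]
contact_force: [0.1, -0.1, 0.5]
finger_gap: 0.0229
finger_force: 34.4
```

```bash
python3 - <<'E'
from h import *
np.set_printoptions(precision=4,suppress=True)
a=save("side","side3");t=save("top","top3");s=r.read_state();print(s["ee_pos"],s["time_s"])
for c,n,z in(("side","anvil",.035),("side","column",.035),("top","anvil",.035),("top","column",.035),("side","gauge",0),("top","gauge",0),("side","cap",.195),("top","cap",.195)):
    for d in r.place_of(c,n)[:1]: print(c,n,round(d["conf"],2),at_z(c,d["centre"],z))
A=np.array([.480,.0605,.035]);a2=a.copy()
for th in np.linspace(0,2*np.pi,60):
    u,v=np.round(proj("side",A+.026*np.array([np.cos(th),np.sin(th),0]))*1).astype(int);a2[v,u]=[255,0,0]
c=proj("side",A).astype(int)
cv2.imwrite("pics/s3c.png",cv2.resize(a2[c[1]-80:c[1]+50,c[0]-60:c[0]+90,::-1],None,fx=4,fy=4,interpolation=cv2.INTER_NEAREST))
E
```

```text
[0.4781 0.0602 0.0979] 9.775
side anvil 0.61 [0.4901 0.0572 0.035 ]
side column 0.77 [0.5789 0.0754 0.035 ]
top anvil 0.91 [0.482  0.0642 0.035 ]
top column 0.62 [0.5787 0.0735 0.035 ]
side gauge 0.95 [0.5161 0.0639 0.    ]
top gauge 0.85 [0.5177 0.0666 0.    ]
side cap 0.4 [0.5627 0.1656 0.195 ]
top cap 0.56 [0.5653 0.1794 0.195 ]
```

View pics/s3c.png

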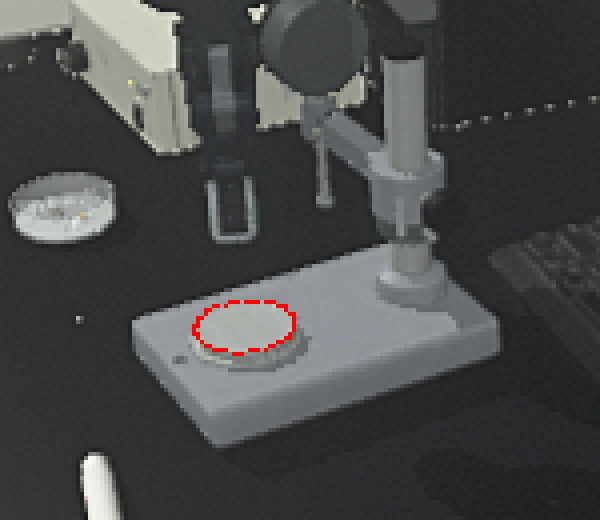

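The projected anvil circle fits within about 2 px of the real one. Lowering onto it.

servo_tool([
  {"linear":[-0.06,0,0.6],"turn":0},
  {"linear":[0,0,0.6],"turn":0},
  {"linear":[0,0,0.4],"turn":0},
  {"linear":[0,0,0.2],"turn":0},
  {"linear":[0,0,0.1],"turn":0},
  {"linear":[0,0,0],"turn":0},
])

```text
time_s: 10.92
ee_pos: [0.4801, 0.0605, 0.0416]
orientation: [[-0.969, 0.247, 0.0], [0.247, 0.969, -0.0], [-0.0, 0.0, -1.0]]
contact_force: [-0.2, 0.9, -0.1]
finger_gap: 0.0228
finger_force: 34.4
```

servo_tool([
  {"linear":[0,0,0.04],"turn":0},
  {"linear":[0,0,0],"turn":0},
])

```text
time_s: 11.18
ee_pos: [0.4802, 0.0605, 0.0406]
orientation: [[-0.969, 0.247, 0.001], [0.247, 0.969, -0.0], [-0.001, 0.0, -1.0]]
contact_force: [-0.8, -0.3, -0.1]
finger_gap: 0.0236
finger_force: 34.4
```

servo_tool([
  {"linear":[0,0,0.06],"turn":0},
  {"linear":[0,0,0],"turn":0},
])

```text
time_s: 11.42
ee_pos: [0.4798, 0.0605, 0.0383]
orientation: [[-0.969, 0.247, -0.0], [0.247, 0.969, -0.0], [0.0, -0.0, -1.0]]
contact_force: [-0.6, -0.0, -0.8]
finger_gap: 0.0231
finger_force: 34.4
```

servo_tool([
  {"linear":[0,0,0.04],"turn":0},
  {"linear":[0,0,0],"turn":0},
])

```text
time_s: 11.68
ee_pos: [0.48, 0.0605, 0.0373]
orientation: [[-0.969, 0.247, 0.0], [0.247, 0.969, -0.0], [-0.0, 0.0, -1.0]]
contact_force: [-0.0, 0.5, 0.6]
finger_gap: 0.023
finger_force: 34.4
```

servo_tool([
  {"linear":[0,0,0.01],"turn":0},
  {"linear":[0,0,0],"turn":0},
  {"linear":[0,0,0],"turn":0},
  {"linear":[0,0,0],"turn":0},
  {"linear":[0,0,0],"turn":0},
], hand=0.6)

```text
time_s: 12.3
ee_pos: [0.4799, 0.0605, 0.0369]
orientation: [[-0.969, 0.247, 0.0], [0.247, 0.969, -0.0], [-0.0, -0.0, -1.0]]
contact_force: [-0.4, 0.3, -0.2]
finger_gap: 0.0512
finger_force: 0.0
```

servo_tool([
  {"linear":[0,0,-0.3],"turn":0},
  {"linear":[0,0,-0.8],"turn":0},
  {"linear":[0,0,-1],"turn":0},
  {"linear":[0,0,-1],"turn":0},
  {"linear":[0,0,-1],"turn":0},
  {"linear":[0,0,-1],"turn":0},
  {"linear":[0,0,-1],"turn":0},
  {"linear":[0,0,-1],"turn":0},
  {"linear":[0,0,-0.5],"turn":0},
  {"linear":[0,0,0],"turn":0},
], hand=1)

```text
time_s: 13.55
ee_pos: [0.4806, 0.0605, 0.2663]
orientation: [[-0.969, 0.247, 0.003], [0.247, 0.969, -0.0], [-0.003, 0.001, -1.0]]
contact_force: [0.2, -0.2, -1.2]
finger_gap: 0.0852
finger_force: 0.0
```

```bash
python3 - <<'E'
from h import *
np.set_printoptions(precision=4,suppress=True)
a=save("side","side4");s=r.read_state();print(s["ee_pos"],s["time_s"])
for d in r.silhouettes("side","mount_small")[:2]:
    ys,xs=np.nonzero(d["pixels"]);print(d["conf"],len(xs),xs.min(),xs.max(),ys.min(),ys.max(),at_z("side",(xs.mean(),ys.mean()),.0425))
c=proj("side",(.48,.06,.035)).astype(int)
cv2.imwrite("pics/s4c.png",cv2.resize(a[c[1]-120:c[1]+40,c[0]-60:c[0]+100,::-1],None,fx=3.6,fy=3.6,interpolation=cv2.INTER_CUBIC))
E
```

```text
[0.48   0.0605 0.2648] 13.6
0.41 122 262 273 248 259 [0.4813 0.0586 0.0425]
```

View pics/s4c.png

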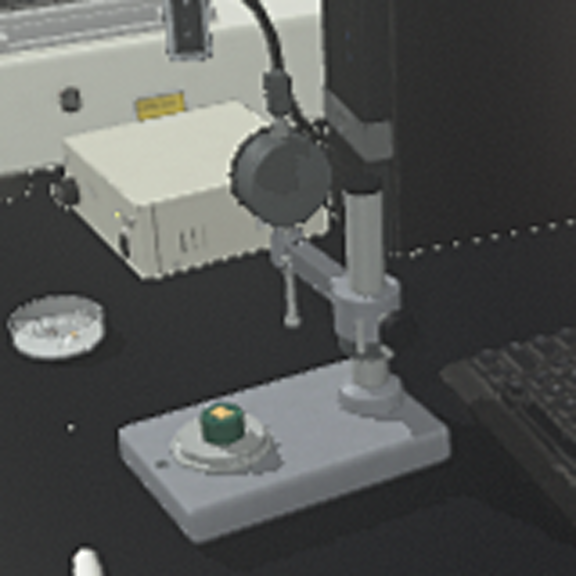

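The mount stands upright on the anvil, released, at about (222,425) in the crop, and the arm is still swung aside. Next I'll move above the cap, turning the gripper so it closes tangentially to the arm's swing.

servo_tool([
  {"linear":[-0.36,0.86,0],"turn":0},
  {"linear":[-0.36,0.86,0],"turn":0},
  {"linear":[-0.36,0.86,0],"turn":0},
  {"linear":[-0.36,0.86,0],"turn":0},
  {"linear":[-0.36,0.86,0],"turn":0},
  {"linear":[0,0,0],"turn":1},
  {"linear":[0,0,0],"turn":1},
  {"linear":[0,0,0],"turn":1},
  {"linear":[0,0,0],"turn":1},
  {"linear":[0,0,0],"turn":1},
  {"linear":[0,0,0],"turn":1},
  {"linear":[0,0,0],"turn":1},
])

```text
time_s: 15.15
ee_pos: [0.5633, 0.172, 0.2626]
orientation: [[-0.688, 0.726, -0.004], [0.726, 0.688, -0.001], [0.002, -0.003, -1.0]]
contact_force: [-0.1, 0.3, 0.8]
finger_gap: 0.0852
finger_force: 0.0
```

servo_tool([
  {"linear":[0,0,0],"turn":1},
  {"linear":[0,0,0],"turn":1},
  {"linear":[0,0,0],"turn":1},
  {"linear":[0,0,0],"turn":1},
  {"linear":[0,0,0],"turn":1},
  {"linear":[0,0,0],"turn":1},
  {"linear":[0,0,0],"turn":1},
  {"linear":[0,0,0],"turn":0.7},
  {"linear":[0,0,0],"turn":0},
])

```text
time_s: 16.27
ee_pos: [0.5634, 0.172, 0.263]
orientation: [[-0.145, 0.989, -0.003], [0.989, 0.145, -0.001], [-0.0, -0.003, -1.0]]
contact_force: [0.6, -0.2, 0.3]
finger_gap: 0.0851
finger_force: 0.0
```

```bash
python3 - <<'E'
from h import *
np.set_printoptions(precision=4,suppress=True)
t=save("top","top5");s=r.read_state();p=s["ee_pos"];print(p,s["time_s"],s["joints"])
for d in r.silhouettes("top","mount_small")[:2]:
    ys,xs=np.nonzero(d["pixels"]);print(d["conf"],len(xs),xs.min(),xs.max(),ys.min(),ys.max(),at_z("top",(xs.mean(),ys.mean()),.0425))
z=np.load if 0 else None
A=cv2.resize(t[190:290,150:290,::-1],None,fx=4,fy=4,interpolation=cv2.INTER_CUBIC)
b=cv2.imread("pics/side4.png")[225:285,235:335];b=cv2.resize(b,None,fx=5.6,fy=5.6,interpolation=cv2.INTER_CUBIC)[:190]
cv2.imwrite("pics/m5.png",np.vstack([A,b]))
E
```

```text
[0.5635 0.1721 0.2633] 16.325 [10.4622 13.4564 21.226  97.9305 -0.0001 92.1009]
0.68 144 241 254 254 266 [0.482  0.0602 0.0425]
```

View pics/m5.png

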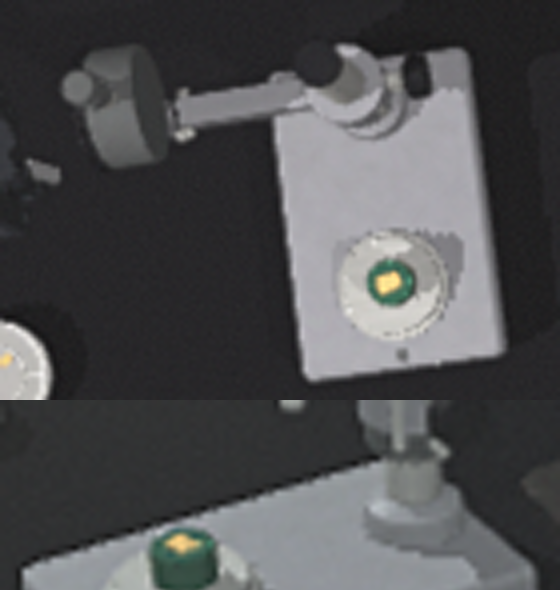

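```bash
python3 - <<'E'
from h import *
np.set_printoptions(precision=2,suppress=True)
p=np.array(r.read_state()["ee_pos"])
for q in(p,p+[.045,0,.015],p-[.045,0,-.015],(.564,.172,.206)):
    print(q,proj("top",q),(proj("top",q)-[150,190])*4,proj("side",q))
E
```

```text
[0.56 0.17 0.26] [157.39 206.68] [29.56 66.71] [280.01 129.38]
[0.61 0.17 0.28] [154.33 177.67] [ 17.32 -49.32] [299.6  119.48]
[0.52 0.17 0.28] [153.63 233.12] [ 14.5  172.48] [258.92 125.3 ]
(0.564, 0.172, 0.206) [169.34 211.37] [77.35 85.5 ] [281.86 155.45]
```

View pics/top5.png

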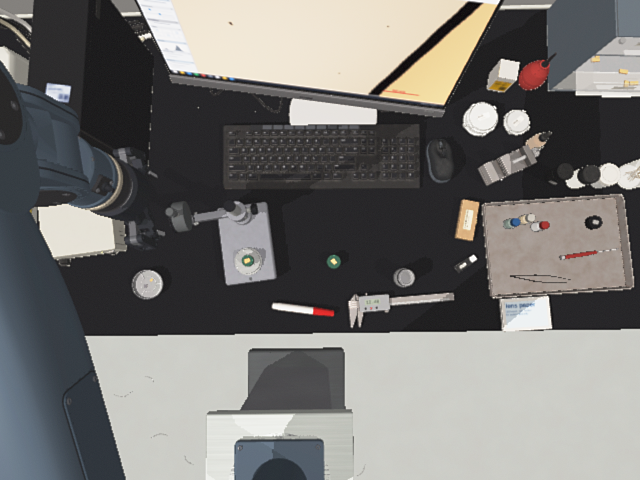

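The picture agrees with the calibration. The fingers straddle the cap from (150,235) to (140,165), and the mount is central on the anvil at (248,260). I'll lower over the cap and grip lightly.

servo_tool([
  {"linear":[0,0,0.5],"turn":0},
  {"linear":[0,0,0.6],"turn":0},
  {"linear":[0,0,0.6],"turn":0},
  {"linear":[0,0,0.5],"turn":0},
  {"linear":[0,0,0.4],"turn":0},
  {"linear":[0,0,0.2],"turn":0},
  {"linear":[0,0,0],"turn":0},
])

```text
time_s: 17.25
ee_pos: [0.5639, 0.1722, 0.1806]
orientation: [[-0.145, 0.989, -0.001], [0.989, 0.145, -0.0], [-0.0, -0.001, -1.0]]
contact_force: [0.2, -0.8, 0.0]
finger_gap: 0.0854
finger_force: 0.0
```

```bash
python3 - <<'E'
from h import *
np.set_printoptions(precision=4,suppress=True)
a=save("side","side6");s=r.read_state();p=np.array(s["ee_pos"]);print(p,s["contact_force"])
c=proj("side",p).astype(int);print(c,proj("side",(.564,.172,.206)))
cv2.imwrite("pics/s6c.png",cv2.resize(a[c[1]-50:c[1]+50,c[0]-60:c[0]+60,::-1],None,fx=5,fy=5,interpolation=cv2.INTER_CUBIC))
E
```

```text
[0.5642 0.1722 0.1812] [-0.3849 -0.4201  0.2913]
[282 166] [281.862 155.451]
```

View pics/s6c.png

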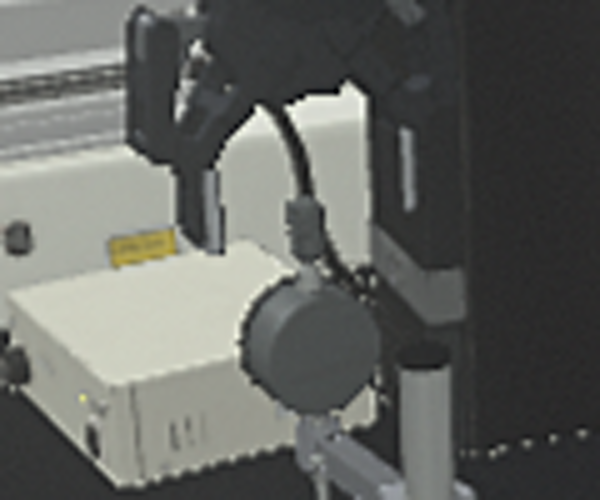

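The cap, at about (305,225) in the crop, sits midway between the two fingers. Lowering 3 mm and closing.

servo_tool([
  {"linear":[0,0,0.1],"turn":0},
  {"linear":[0,0,0],"turn":0},
  {"linear":[0,0,0],"turn":0},
  {"linear":[0,0,0],"turn":0},
  {"linear":[0,0,0],"turn":0},
  {"linear":[0,0,0],"turn":0},
  {"linear":[0,0,0],"turn":0},
  {"linear":[0,0,0],"turn":0},
], hand=0.08, newtons=40)

```text
time_s: 18.3
ee_pos: [0.5643, 0.1723, 0.1782]
orientation: [[-0.145, 0.989, 0.001], [0.989, 0.145, 0.0], [0.0, 0.001, -1.0]]
contact_force: [0.5, 0.7, 2.4]
finger_gap: 0.0145
finger_force: 38.9
```

servo_tool([
  {"linear":[0,0,-0.1],"turn":0},
  {"linear":[0,0,-0.2],"turn":0},
  {"linear":[0,0,-0.2],"turn":0},
  {"linear":[0,0,-0.2],"turn":0},
  {"linear":[0,0,-0.08],"turn":0},
  {"linear":[0,0,0],"turn":0},
  {"linear":[0,0,0],"turn":0},
])

```text
time_s: 19.18
ee_pos: [0.564, 0.1722, 0.201]
orientation: [[-0.145, 0.99, -0.0], [0.99, 0.145, -0.0], [0.0, -0.0, -1.0]]
contact_force: [0.4, 0.2, -2.8]
finger_gap: 0.0146
finger_force: 39.0
```

```bash
python3 - <<'E'
from h import *
np.set_printoptions(precision=4,suppress=True)
a=save("side","side7");s=r.read_state();p=np.array(s["ee_pos"]);print(p,s["contact_force"],s["ft_torque"],s["time_s"],s["finger_gap"],s["finger_force"])
c=proj("side",(.564,.172,.12)).astype(int)
cv2.imwrite("pics/s7c.png",cv2.resize(a[c[1]-60:c[1]+60,c[0]-60:c[0]+60,::-1],None,fx=5,fy=5,interpolation=cv2.INTER_CUBIC))
C=np.array([.5787,.0728]);v=p[:2]-C;print(np.linalg.norm(v),np.degrees(np.arctan2(v[1],v[0])))
E
```

```text
[0.564  0.1722 0.201 ] [-0.4491  0.0269 -2.3304] [ 0.0905 -0.0805 -0.0003] 19.225 0.014767508513244898 38.992257714271545
0.10045179983139596 98.43894012521069
```

View pics/s7c.png

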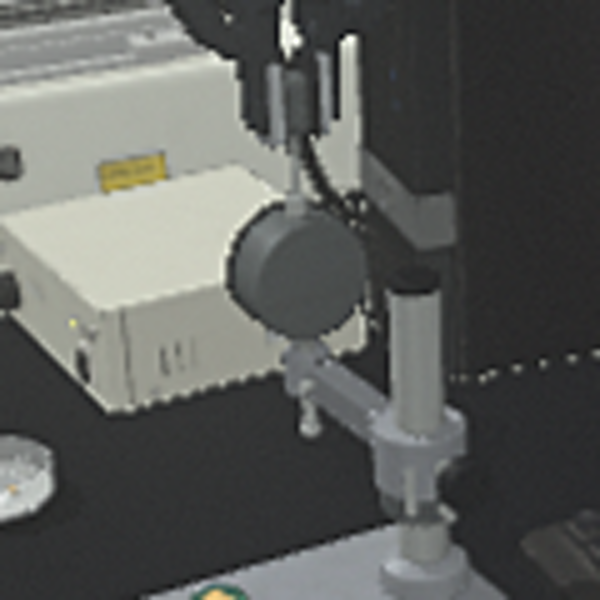

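The spindle is lifted about 23 mm, the pads hold the cap, and the foot is clear of the mount. The force of about -2.3 N matches the spring. Starting the swing with a short arc to check.

servo_tool([
  {"linear":[-0.01,-0.266,0],"turn":-1},
  {"linear":[-0.01,-0.266,0],"turn":-1},
  {"linear":[-0.01,-0.266,0],"turn":-1},
  {"linear":[-0.01,-0.266,0],"turn":-1},
])

```text
time_s: 19.73
ee_pos: [0.534, 0.1625, 0.2013]
orientation: [[-0.451, 0.893, 0.001], [0.893, 0.451, -0.0], [-0.001, 0.001, -1.0]]
contact_force: [1.4, -0.3, -2.5]
finger_gap: 0.0147
finger_force: 39.1
```

```bash
cat > st.py <<'E'
from h import *
np.set_printoptions(precision=4,suppress=True)
s=r.read_state();p=np.array(s["ee_pos"]);R=np.array(s["orientation"])
C=np.array([.5787,.0728]);v=p[:2]-C
print(s["time_s"],p,"F tool",R.T@np.array(s["contact_force"]),"T",s["ft_torque"],s["finger_gap"],s["finger_force"])
print("r",np.linalg.norm(v),"ang",np.degrees(np.arctan2(v[1],v[0]))%360,"toolx",np.degrees(np.arctan2(R[1,0],R[0,0]))%360)
E
python3 st.py
```

```text
19.725 [0.534  0.1625 0.2013] F tool [-0.8854  1.0784  2.5389] T [-0.0594 -0.3328  0.0442] 0.014687155681420396 39.135956168174744
r 0.10019325388110895 ang 116.51278248644364 toolx 116.78133795387373
```

servo_tool([
  {"linear":[-0.01,-0.266,0],"turn":-1},
  {"linear":[-0.01,-0.266,0],"turn":-1},
  {"linear":[-0.01,-0.266,0],"turn":-1},
  {"linear":[-0.01,-0.266,0],"turn":-1},
  {"linear":[-0.01,-0.266,0],"turn":-1},
  {"linear":[-0.01,-0.266,0],"turn":-1},
])

```text
time_s: 20.48
ee_pos: [0.4982, 0.1315, 0.2015]
orientation: [[-0.812, 0.584, 0.002], [0.584, 0.812, -0.001], [-0.002, 0.001, -1.0]]
contact_force: [2.6, -0.0, -2.1]
finger_gap: 0.0144
finger_force: 39.1
```

```bash
python3 st.py
```

```text
20.475 [0.4982 0.1315 0.2015] F tool [-2.1516  1.5175  2.1279] T [-0.087  -0.5437 -0.0103] 0.014442013619928237 39.118396639823914
r 0.0996323541751875 ang 143.90678191626716 toolx 144.26891671408728
```

servo_tool([
  {"linear":[-0.005,-0.266,0],"turn":-1},
  {"linear":[-0.005,-0.266,0],"turn":-1},
  {"linear":[-0.005,-0.266,0],"turn":-1},
  {"linear":[-0.005,-0.266,0],"turn":-1},
  {"linear":[-0.005,-0.266,0],"turn":-1},
  {"linear":[-0.01,-0.266,0],"turn":-1},
  {"linear":[-0.01,-0.266,0],"turn":-1},
])

```text
time_s: 21.35
ee_pos: [0.48, 0.0801, 0.2021]
orientation: [[-0.998, 0.064, 0.005], [0.064, 0.998, -0.0], [-0.005, 0.0, -1.0]]
contact_force: [4.2, 0.8, -2.6]
finger_gap: 0.0145
finger_force: 39.1
```

```bash
python3 st.py
```

```text
21.35 [0.48   0.0801 0.2021] F tool [-4.1159  1.0799  2.5744] T [ 0.0801 -0.9429 -0.0284] 0.014510628554631597 39.11747395992279
r 0.09892871439126813 ang 175.78727827373797 toolx 176.34407308611824
```

servo_tool([
  {"linear":[-0.04,-0.266,0],"turn":-1},
  {"linear":[-0.04,-0.266,0],"turn":-1},
  {"linear":[0,0,0],"turn":0},
])

```text
time_s: 21.72
ee_pos: [0.4804, 0.0639, 0.2014]
orientation: [[-0.996, -0.092, 0.001], [-0.092, 0.996, -0.0], [-0.001, -0.001, -1.0]]
contact_force: [1.3, -1.5, -2.5]
finger_gap: 0.0147
finger_force: 39.1
```

```bash
python3 st.py
```

```text
21.725 [0.4804 0.0639 0.2014] F tool [-1.1433 -1.6119  2.4998] T [-0.074  -0.2855 -0.0303] 0.014715673943155818 39.12780940532684
r 0.09870539636317019 ang 185.15138608373118 toolx 185.2846854886377
```

servo_tool([
  {"linear":[0,-0.08,0],"turn":-0.3},
  {"linear":[0,0,0],"turn":0},
])

```text
time_s: 21.98
ee_pos: [0.4806, 0.062, 0.2014]
orientation: [[-0.993, -0.118, 0.001], [-0.118, 0.993, -0.0], [-0.001, -0.0, -1.0]]
contact_force: [2.0, -1.3, -2.2]
finger_gap: 0.0147
finger_force: 39.1
```

```bash
python3 st.py
```

```text
21.975 [0.4806 0.062  0.2014] F tool [-1.8216 -1.5024  2.1617] T [-0.0371 -0.4518  0.005 ] 0.014703778297402648 39.13560748100281
r 0.09872465530688417 ang 186.26100767446732 toolx 186.75319162368376
```

servo_tool([
  {"linear":[0,-0.08,0],"turn":-0.2},
  {"linear":[0,0,0],"turn":0},
])

```text
time_s: 22.22
ee_pos: [0.4806, 0.0617, 0.2014]
orientation: [[-0.991, -0.135, 0.0], [-0.135, 0.991, 0.005], [-0.001, 0.005, -1.0]]
contact_force: [2.8, 5.2, -2.5]
finger_gap: 0.0147
finger_force: 39.3
```

```bash
python3 st.py
```

```text
22.225 [0.4806 0.0617 0.2014] F tool [-3.4802  4.7262  2.5441] T [ 1.0216 -0.4695 -0.2481] 0.014655804087869132 39.25200283527374
r 0.09871468039113449 ang 186.4703854261635 toolx 187.7415662612933
```

The arm is against its stop: the force stepped up to 5 N with no further travel. I'll ease off slightly and lower gently.

servo_tool([
  {"linear":[-0.02,0.04,0],"turn":0},
  {"linear":[0,0,0.05],"turn":0},
  {"linear":[0,0,0.05],"turn":0},
  {"linear":[0,0,0.05],"turn":0},
  {"linear":[0,0,0.04],"turn":0},
  {"linear":[0,0,0.03],"turn":0},
  {"linear":[0,0,0],"turn":0},
])

```text
time_s: 23.1
ee_pos: [0.4807, 0.0616, 0.1945]
orientation: [[-0.991, -0.134, -0.001], [-0.134, 0.991, 0.002], [0.0, 0.002, -1.0]]
contact_force: [0.1, 4.7, -2.4]
finger_gap: 0.0146
finger_force: 39.3
```

```bash
python3 st.py
```

```text
23.1 [0.4807 0.0616 0.1945] F tool [-0.7457  4.6601  2.3762] T [ 1.0547 -0.1193 -0.2013] 0.014565913420149157 39.300702810287476
r 0.09867439994381225 ang 186.4929318294984 toolx 187.7074893080328
```

Lift is now about 16.3 mm. Continuing in sub-millimetre steps.

servo_tool([
  {"linear":[0,0.02,0.02],"turn":0},
  {"linear":[0,0,0.015],"turn":0},
  {"linear":[0,0,0],"turn":0},
])

```text
time_s: 23.48
ee_pos: [0.4807, 0.0616, 0.1935]
orientation: [[-0.991, -0.134, -0.0], [-0.134, 0.991, 0.0], [0.0, 0.0, -1.0]]
contact_force: [0.0, 3.9, -1.7]
finger_gap: 0.0144
finger_force: 39.3
```

servo_tool([
  {"linear":[0,0,0.015],"turn":0},
  {"linear":[0,0,0],"turn":0},
])

```text
time_s: 23.72
ee_pos: [0.4807, 0.0617, 0.1933]
orientation: [[-0.991, -0.134, -0.0], [-0.134, 0.991, 0.0], [0.0, 0.0, -1.0]]
contact_force: [-0.4, 4.5, -0.8]
finger_gap: 0.0148
finger_force: 39.3
```

```bash
python3 st.py
```

```text
23.725 [0.4807 0.0617 0.1933] F tool [-0.2154  4.5006  0.8406] T [ 0.9326  0.0413 -0.1854] 0.014764481575683542 39.278976917266846
r 0.09866397248450463 ang 186.48339190083368 toolx 187.6901344552936
```

servo_tool([
  {"linear":[0,0,0.015],"turn":0},
  {"linear":[0,0,0],"turn":0},
])

```text
time_s: 23.98
ee_pos: [0.4807, 0.0617, 0.1932]
orientation: [[-0.991, -0.134, 0.0], [-0.134, 0.991, 0.0], [-0.0, 0.0, -1.0]]
contact_force: [-2.1, 4.5, 1.3]
finger_gap: 0.0145
finger_force: 39.5
```

```bash
python3 st.py
```

```text
23.975 [0.4807 0.0617 0.1932] F tool [ 1.4756  4.6943 -1.2549] T [ 0.9887  0.2883 -0.1498] 0.014481863304916439 39.525044560432434
r 0.09861965906681819 ang 186.48730230232078 toolx 187.69368900251868
```

The foot rests on the mount at a lift of about 15.0 mm and takes the load. Letting go and rising.

servo_tool([
  {"linear":[0,0,0],"turn":0},
  {"linear":[0,0,0],"turn":0},
  {"linear":[0,0,0],"turn":0},
  {"linear":[0,0,0],"turn":0},
  {"linear":[0,0,0],"turn":0},
  {"linear":[0,0,0],"turn":0},
], hand=0.8)

```text
time_s: 24.72
ee_pos: [0.4808, 0.0615, 0.1927]
orientation: [[-0.991, -0.134, -0.0], [-0.134, 0.991, -0.0], [0.0, -0.0, -1.0]]
contact_force: [0.0, 0.6, -0.4]
finger_gap: 0.0682
finger_force: 0.0
```

```bash
python3 st.py
```

```text
24.725 [0.4808 0.0615 0.1927] F tool [-0.1108  0.5545  0.3884] T [ 0.0512  0.031  -0.0011] 0.06820447887910924 0.0
r 0.09851523750251072 ang 186.5624965018584 toolx 187.69010876557823
```

servo_tool([
  {"linear":[0,0,-0.3],"turn":0},
  {"linear":[0,0,-0.6],"turn":0},
  {"linear":[0,0,-0.8],"turn":0},
  {"linear":[0,0,-0.8],"turn":0},
  {"linear":[0,0,-0.8],"turn":0},
  {"linear":[0,0,0],"turn":0},
  {"linear":[0,0,0],"turn":0},
])

```text
time_s: 25.6
ee_pos: [0.4808, 0.0616, 0.2912]
orientation: [[-0.991, -0.134, -0.0], [-0.134, 0.991, -0.0], [0.0, 0.0, -1.0]]
contact_force: [-1.2, 0.3, 0.6]
finger_gap: 0.0681
finger_force: 0.0
```

```bash
python3 st.py; python3 - <<'E'
from h import *
np.set_printoptions(precision=4,suppress=True)
save("side","side9")
for n,z in(("mount_small",.035),("cap",.210),("dial",.137),("anvil",.035),("foot",.05),("mount_large",0),("loupe",0)):
    for d in r.place_of("side",n)[:1]: print(n,round(d["conf"],2),d["centre"],at_z("side",d["centre"],z))
print(proj("side",(.4807,.0617,.210)),proj("side",(.4807,.0617,.137)))
E
```

```text
25.6 [0.4808 0.0616 0.2912] F tool [ 1.0999  0.4629 -0.5996] T [-0.0335  0.0002 -0.0126] 0.06808117660712355 0.0
r 0.0985680010510759 ang 186.53132921735363 toolx 187.6891708518795
mount_small 0.66 [268.3, 254.3] [0.4849 0.0654 0.035 ]
cap 0.71 [258.8, 179.8] [0.4759 0.0543 0.21  ]
dial 0.98 [262.1, 209.8] [0.482  0.0724 0.137 ]
anvil 0.81 [270.7, 255.8] [0.4875 0.0575 0.035 ]
mount_large 0.5 [297.7, 320.0] [ 0.4771 -0.1221  0.    ]
loupe 0.7 [313.5, 381.4] [ 0.4454 -0.2723  0.    ]
[260.0561 178.023 ] [263.0887 212.0602]
```

The arm is at its stop with the cap and dial where expected. The mount is on the anvil, and the large mount and loupe haven't moved. Handing in.

```bash
python3 -c "
from station import r
print(r.finish_job())"
```

```text
the job is handed in; nothing more can be done
None
```

The job is handed in, though no verdict came back: the small mount stands upright on the anvil, the arm is at its stop, and the foot rests on the mount with the spindle lifted about 15 mm by the robot's own position (I did not read the dial hand).

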